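# Load the nickel strip roll and close its keeper

## Robot

A 7-joint arm with a two-finger parallel gripper is mounted at the origin on the work surface; the furniture and walls round the work are solid. World frame = base frame: x ahead of the robot, y to its left, z up, the work surface at z = 0. Lengths are in m, angles in rad, forces in N, time in s.
With the tool pointing down it reaches from about 0.425 to 0.925 m from the base axis. Payload 6.8 kg.
Tool frame: the origin (TCP) lies at the very end of the fingers, on their centre line; the grasp point (between the pads) lies 19 mm behind it; z points along the fingers, y is the line along which they close (so a half turn about z gives the same grasp; the last joint's range is limited). The gripper opens to 85 mm and grips with 20 to 120 N. Pads are 22 mm wide; open, the fingers measure 114 mm over their backs; the gripper's body (76 mm by 85 mm) begins 54 mm behind the grasp point. The pads swing forward as they close: fully open they stand 13 mm farther back than shut.
Start: joints at [1.225, 0.477, 0.022, 1.555, -0.011, 1.109, -0.083], TCP at [0.159, -0.656, 0.231] pointing down, gripper open.
Joint ranges: [-2.96, 2.96], [-0.34, 2.1], [-1.41, 1.46], [0.24, 2.44], [-1.37, 4.51], [0.17, 1.92], [-2.96, 2.96]. Speed limits (rad/s): [2.39, 2.39, 3.14, 3.14, 3.14, 3.14, 3.14].

## Interface

Orientations are given as a unit quaternion [w, x, y, z].
In Python, from station import readout, viewer, bot gives the robot as it stands. The module is installed in compiled form; this text tells all that it offers.
- The arm moves only by the shell command python3 -m handwheel 'ROWS' [FORCE]. ROWS is JSON, a list of rows, each a list of 3 entries, a list of its own where there are three numbers: the shift along the tool's x, y, z in mm, then the turn, a rotation vector about the tool's x, y, z in degrees, then the gripper command: -1 is fully open, 1 is shut, values between are in proportion. In form: [[[x, y, z], [ax, ay, az], grip], ...]. A call has 1 to 20 rows; each row is the pose to reach, as a shift and turn from the pose commanded when the call began, along the tool's axes at that moment; what a row does not reach only later rows make up. A row lasts 1/12 s, in which the tool goes at most 41.7 mm and 7.16 degrees, less where a joint would pass 70% of its speed; a pose out of reach is approached as far as the arm can. A call with a gripper value outside its range is refused whole. The fingers move at their own pace and stop on an object; FORCE is the grip in N (left out, the last holds). Time passes only in rows, so rows that repeat a pose let the fingers close. It gives the time, the measured TCP pose, the force and the opening at its end, in the units of the state.
- readout.get_obs(): the state, without advancing time (a new reading comes with each control period).
- viewer.read_camera(name): name is "side" or "top"; returns a dict with "frame" (420x560x3 uint8, red, green, blue), "fx", "fy", "cx", "cy" (pixels), "rvec" (rotation vector, rad) and "tvec" (3), from world to camera coordinates, as OpenCV has them. Camera axes: x right, y down, z forward; pixel columns grow to the right and rows downward; lengths in m; the calibration is good to about 2 mm. A picture is of the moment at which its call begins. There is no depth.
- bot.hand_in(): hands the job in, once; it reports no verdict.
Trained networks look in a picture, given as the dict that the camera call returned (one of the last four; its "shot" number tells which), for a name from the list of things; names that differ only in an ending like _2 or _b are one class to them, and where a whole thing is asked for, a point or a joint stands for the part that bears it (a point fixed in the world has none). Each returns a list of dicts, best first, with "score" (0 to 1); they miss things now and then, are a little off and sometimes report something else, mostly with a low value. They report only what shows in the picture. A call takes as long as a camera call. They do not tell look-alikes from the thing itself.
- viewer.search_frame(picture, target): "rect" ([centre column, centre row, width, height] in pixels, round what is visible of it).
- viewer.outline_of(picture, target): "mask" (420x560 bool, what is visible of it) and "rect" ([centre column, centre row, width, height] in pixels, round what is visible of it).
The state is a dict: "t": time; "q": joint angles; "joint_vel": joint speeds; "joint_torque": joint torques, N m; "eef_pos": TCP position; "tool_rot": TCP orientation; "contact_force": force on the tool from outside, world axes, zero at the start; "torque": the same for the moment, N m; "gripper_width": opening from 0.0 (shut) to 1.0 (fully open).
Only numpy, scipy, OpenCV 4.12 (cv2) and the standard library are available. Lean on these libraries where they do the work, as an engineer would, in place of code of your own. Each camera call takes 0.05 s, during which the arm holds its last target. There are 200 camera calls.

## Task

Load the strip feeder: push the white roll of nickel strip across the grey base until it drops flat into the round well, then push the orange keeper all the way round to its stop, so that it lies over the roll. Do not pick up, lift or tip the roll, and leave the other things on the bench where they are.

Things in the scene. Friction and masses are not known exactly. Their poses are not given: they have to be found in the camera images.
- station: fixed strip feeder base: a flat grey plate 150 (x) x 260 (y) x 20 mm, turned up to 0.55 rad either way. Origin at the centre of its underside, z up; the flat top (deck) is 20 mm above the bench. A round well is sunk into the -y half of the deck; the +y half is bare. Two brass pins 6 mm across, 10 mm high stand on the deck at (-46, -122) and (-33, -122) mm
- well (a point): centre of the round well's mouth at deck height, at (0, -70, 20) mm in the base's frame. The well is 76 mm across, 10 mm deep. Its edge towards the base's +y is level with the deck; on the -y side, 60 degrees either side of -y, its wall rises as an aluminium fence 6 mm wide, 5 mm above the deck, which stops a roll pushed in towards -y
- keeper_pivot (a point): point on the deck below the keeper's upright pivot axis, at (60, -70, 20) mm in the base's frame; the hub is 18 mm across, its top 12 mm above the deck. The keeper's steel stop dowel, 6 mm across and 11 mm high, stands beside it at (46, -60) mm
- keeper_knob (a point): centre of the top of the keeper's knob: an orange upright round stub 12 mm across and 18 mm tall, standing on the end of the keeper, 50 mm from the pivot axis; its top is 29 mm and its foot 11 mm above the deck
- keeper (a joint): angle (rad) of the orange keeper, a flat arm 12 mm wide, 6 to 11 mm above the deck, on an upright pivot. 0 = closed on its stop, pointing along the base's -x with the knob over the well; grows anticlockwise from above, near pi/2 it points along the base's -y, clear of the well; limit 1.9. Starts at 1.2 to 1.7. Light friction (about 1 N at the knob); stays where it is left
- nickel_roll: loose white roll of nickel strip with a dark core, a disc 68 mm across and 12 mm thick, about 0.16 kg; origin at the centre of its underside, z along its axis. It starts lying flat on the bare +y part of the deck. Seated in the well, it stands 2 mm above the deck, with about 4 mm of play all round.
- tape_black: loose roll of black tape on the bench, 58 mm across, 19 mm tall, bystander; origin at the centre of its underside
- plug_0: loose yellow connector on the bench, 17 x 34 x 8 mm, bystander; origin under its centre
- plug_1: another such yellow connector, bystander
- side_cutters: red-handled side cutters lying on the bench, 50 x 119 x 13 mm, bystander; origin under the centre
- screw_dish: round clear dish with small screws on the bench, 67 mm across, 25 mm tall, bystander; origin at the centre of its underside
There are look-alikes about, which are no part of the job. Several things have the shape of the nickel_roll; the one meant has the colours described above.

How it is judged:
By the outcome, as a careful person would: the job done as asked, in the order asked, and still so for the second after the job is handed in, with the robot touching nothing.
It also fails if it takes over 51 s, if anything falls off the work surface, if the arm or the gripper's body presses on something with over 40 N, if the wrist force passes 120 N, or if a joint passes its speed limit or range.

## Working session

There is one attempt and no reset: what is moved stays moved. The work goes in short steps, Python scripts to look and compute and a shell command to move; the robot and the scene stay as the last step left them, time stands still between calls to the robot, and variables do not carry over. Pictures are saved under pics/ and viewed, on a budget of 10 in all, crops included, one or two more only if the job needs it, and the job is handed in when it is done.

```bash
mkdir -p pics; cat > h.py <<'E'
import numpy as np, cv2
from station import readout, viewer, bot
def shot(n, save=None):
    p=viewer.read_camera(n)
    if save: cv2.imwrite('pics/'+save, p['frame'][:,:,::-1])
    return p
def ray(p,uv,z):
    R=cv2.Rodrigues(np.array(p['rvec'],float))[0]; t=np.array(p['tvec'],float).ravel()
    d=R.T@np.array([(uv[0]-p['cx'])/p['fx'],(uv[1]-p['cy'])/p['fy'],1]); c=-R.T@t
    return c+d*(z-c[2])/d[2]
def proj(p,X):
    return cv2.projectPoints(np.array(X,float).reshape(-1,3),np.array(p['rvec'],float),np.array(p['tvec'],float),np.array([[p['fx'],0,p['cx']],[0,p['fy'],p['cy']],[0,0,1.]]),None)[0].reshape(-1,2)
E
python3 - <<'E'
from h import *
o=readout.get_obs(); print({k:np.round(v,3) for k,v in o.items()})
for n in ['top','side']:
    p=shot(n,n+'0.png'); R=cv2.Rodrigues(np.array(p['rvec'],float))[0]; print(n,-R.T@np.array(p['tvec']).ravel(),p['fx'])
    for t in ['station','nickel_roll','keeper','keeper_knob','well']:
        try:
            for r in viewer.outline_of(p,t)[:4]: print(t,round(r['score'],2),np.round(r['rect'],1))
        except Exception as e: print(t,e)
E
```

```text
{'t': np.float64(0.0), 'q': array([ 1.225,  0.478,  0.022,  1.556, -0.012,  1.109, -0.083]), 'joint_vel': array([-0.   , -0.   ,  0.   ,  0.001, -0.001, -0.001,  0.   ]), 'joint_torque': array([ 1.0000e-03, -5.9645e+01,  1.6080e+00, -2.8119e+01,  1.2000e-02,
        9.0000e-03, -0.0000e+00]), 'eef_pos': array([ 0.159, -0.655,  0.23 ]), 'tool_rot': array([-0.001,  0.993,  0.119, -0.   ]), 'contact_force': array([-0.099, -0.202,  0.708]), 'torque': array([-0.006,  0.018, -0.01 ]), 'gripper_width': np.float64(0.998)}
top [ 0.42908247 -0.03712963  1.33714873] 536.9883534480297
station 0.68 [270.2 205.9 115.5  91.3]
nickel_roll 0.89 [183.9 196.1  28.1  25.9]
nickel_roll 0.76 [227.2 277.3  30.2  28.8]
nickel_roll 0.69 [252.5 216.4  31.2  29.5]
nickel_roll 0.55 [354.3 144.8  27.2  29.1]
keeper 0.54 [298.2 169.8  22.8  12.3]
keeper_knob 0.19 [393.9 234.8  30.7  29. ]
well 0.87 [270.6 206.2 116.3  85.6]
well 0.42 [158.7 152.2  12.5  10.7]
side [ 0.51991602 -1.10118099  0.60402478] 449.801310223279
station 0.78 [286.9 218.9  86.6  58.6]
nickel_roll 0.71 [355.  261.8  25.8  23.7]
nickel_roll 0.57 [286.2 185.8  21.   12.5]
nickel_roll 0.55 [271.2 206.1  24.1  14.2]
nickel_roll 0.52 [224.2 203.5  21.7  15.8]
keeper_knob 0.67 [319.1 222.7  13.    8.4]
well 0.96 [287.  221.1  86.4  57.6]
well 0.63 [249.7 181.8  17.   12.2]
```

View pics/top0.png

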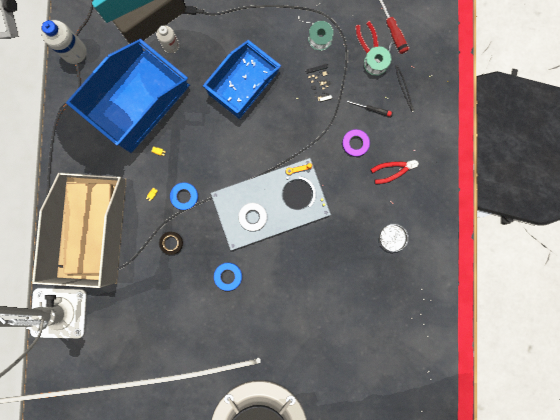

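View pics/side0.png

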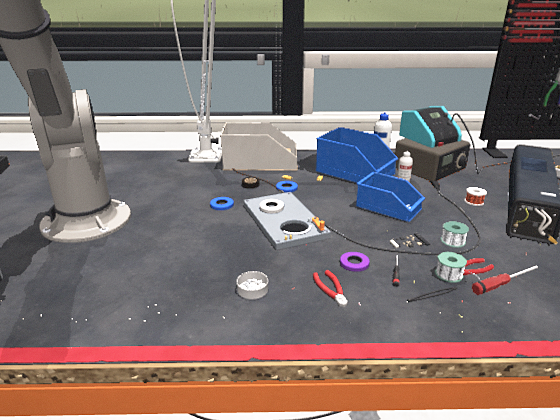

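The top view shows the station at about (270,205), the white roll at (252,216), the well at (298,193) and the orange keeper at (298,169). The blue and purple rings are the look-alikes. Next I fit the base pose.

```bash
cat >> h.py <<'E'
def W(S,b):  # station frame point(mm) -> world
    x,y,a=S; c,s=np.cos(a),np.sin(a); b=np.array(b,float)/1000
    return np.array([x+c*b[0]-s*b[1], y+s*b[0]+c*b[1], b[2]])
def toB(S,X):
    x,y,a=S; c,s=np.cos(a),np.sin(a); d=np.array(X[:2])-[x,y]
    return np.array([c*d[0]+s*d[1],-s*d[0]+c*d[1]])*1000
E
python3 - <<'E'
from h import *
p=shot('top')
m=viewer.outline_of(p,'station')[0]['mask'].astype(np.uint8)
pts=cv2.findNonZero(m); 
# deck outline in world at z=.02
cs=cv2.findContours(m,cv2.RETR_EXTERNAL,cv2.CHAIN_APPROX_NONE)[0]; c=max(cs,key=cv2.contourArea)
Wp=np.array([ray(p,q,.02)[:2] for q in c.reshape(-1,2)+0.0]).astype(np.float32)
r=cv2.minAreaRect(Wp*1000); print(r); b=cv2.boxPoints(r)
(cx,cy),(w,h),ang=r
a=np.radians(ang if w<h else ang-90); 
S=[cx/1000,cy/1000,a]; print('S',S)
# dark well centroid and white roll centroid
g=p['frame'].astype(int)
print('well', [np.round(x,1) for x in proj(p,[W(S,[0,-70,20])])])
for r in viewer.outline_of(p,'nickel_roll')[:4]:
    q=ray(p,r['rect'][:2],.032); print(r['score'],q,toB(S,q))
out=cv2.resize(p['frame'][145:265,195:355,::-1],None,fx=5,fy=5,interpolation=cv2.INTER_CUBIC)
def dr(X,col):
    for u in proj(p,X): cv2.circle(out,tuple(int(v) for v in ((u-[195,145]+.5)*5)),2,col,-1)
t=np.linspace(0,2*np.pi,40)
dr([W(S,[38*np.cos(k),-70+38*np.sin(k),20]) for k in t],(0,0,255))
dr([W(S,[x,y,20]) for x in(-75,75) for y in (-130,130)]+[W(S,[60,-70,32]),W(S,[46,-60,31]),W(S,[-46,-122,30]),W(S,[-33,-122,30])],(0,255,0))
dr([W(S,[60-50*np.cos(k),-70-50*np.sin(k),49]) for k in (1.2,1.45,1.7)],(255,0,255))
cv2.imwrite('pics/c1.png',out)
E
```

```text
((543.796875, -11.5899658203125), (150.58212280273438, 259.8538818359375), 21.2833251953125)
S [0.543796875, -0.0115899658203125, np.float64(0.37146410043086836)]
well [array([296.7, 194. ])]
0.9 [ 0.69637764 -0.21251045  0.032     ] [  69.24416019 -242.60085969]
0.82 [0.50959501 0.02868433 0.032     ] [-17.25042672  49.9420587 ]
0.67 [0.55834478 0.20009639 0.032     ] [ 90.39361756 191.96809749]
0.6 [0.3633233  0.08664797 0.032     ] [-132.50630884  157.04611408]
```

View pics/c1.png

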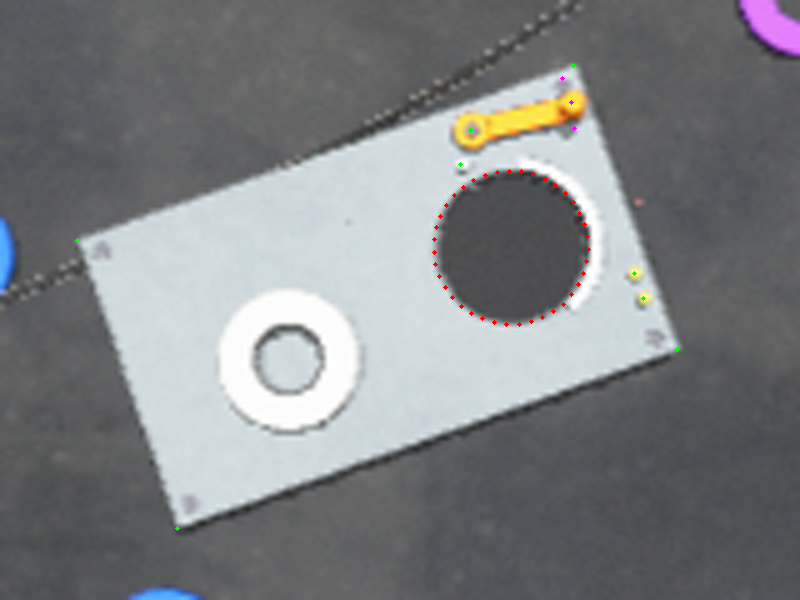

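The base fit lines up well on the picture: well, pins, dowel and hub all match. The roll is at base (-17, 50) and the keeper at about 1.45 rad. I'll push with two part-open fingers as a cradle, tool x along the push direction (world -60.6°).

```bash
python3 -m handwheel '[[[416,-265,0],[0,0,74],0.06],[[416,-265,0],[0,0,74],0.06],[[416,-265,0],[0,0,74],0.06],[[416,-265,0],[0,0,74],0.06],[[416,-265,0],[0,0,74],0.06],[[416,-265,0],[0,0,74],0.06],[[416,-265,0],[0,0,74],0.06],[[416,-265,0],[0,0,74],0.06],[[416,-265,0],[0,0,74],0.06],[[416,-265,0],[0,0,74],0.06],[[416,-265,0],[0,0,74],0.06],[[486,-645,100],[0,0,74],0.06],[[486,-645,100],[0,0,74],0.06],[[486,-645,100],[0,0,74],0.06],[[486,-645,100],[0,0,74],0.06],[[486,-645,100],[0,0,74],0.06],[[486,-645,100],[0,0,74],0.06],[[486,-645,100],[0,0,74],0.06],[[486,-645,100],[0,0,74],0.06],[[486,-645,100],[0,0,74],0.06]]'
cat >> h.py <<'E'
S=[0.5438,-0.0116,0.3715]
from scipy.spatial.transform import Rotation as Ro
def tool():
    o=readout.get_obs(); q=o['tool_rot']; R=Ro.from_quat([q[1],q[2],q[3],q[0]]).as_matrix()
    return np.array(o['eef_pos']),R,o
def need(X,yaw=None):
    e,R,o=tool(); print('tcp base',toB(S,e).round(1),'z',round(e[2]*1000,1),'yawx',np.degrees(np.arctan2(R[1,0],R[0,0])).round(1),'tilt',R[:,2].round(3),'F',np.round(o['contact_force'],1),'w',round(float(o['gripper_width']),2),'t',round(float(o['t']),2))
    print('shift mm',(R.T@(np.array(X)-e)*1000).round(1))
E
python3 -c "
from h import *
need([.4777,.0853,.06])"
```

```text
t: 2.42
eef_pos: [0.4774, 0.0284, 0.1452]
tool_rot: [-0.0, 0.864, -0.503, 0.0]
contact_force: [0.8, -0.3, -0.4]
gripper_width: 0.469
tcp base [-47.4  61.4] z 145.2 yawx -60.4 tilt [ 0.001  0.    -1.   ] F [ 0.8 -0.3 -0.4] w 0.47 t 2.42
shift mm [-49.3 -28.3  85.2]
```

```bash
python3 -m handwheel '[[[-49,-28,0],[0,0,0],0.06],[[-49,-28,0],[0,0,0],0.06],[[-49,-28,50],[0,0,0],0.06],[[-49,-28,90],[0,0,0],0.06],[[-49,-28,115],[0,0,0],0.06],[[-49,-28,118],[0,0,0],0.06],[[-49,-28,118],[0,0,0],0.06],[[-49,-28,118],[0,0,0],0.06],[[-49,-28,118],[0,0,0],0.06]]'
python3 -c "
from h import *
need([.4777,.0853,.02])
p=shot('side')
cv2.imwrite('pics/s2.png',cv2.resize(p['frame'][150:260,210:350,::-1],None,fx=5,fy=5,interpolation=cv2.INTER_CUBIC))"
```

```text
t: 3.17
eef_pos: [0.4793, 0.0833, 0.0292]
tool_rot: [-0.001, 0.864, -0.503, 0.001]
contact_force: [-0.4, 0.8, 0.1]
gripper_width: 0.471
tcp base [-25.7 111.8] z 29.2 yawx -60.4 tilt [ 0.004  0.001 -1.   ] F [-0.4  0.8  0.1] w 0.47 t 3.17
shift mm [-2.5  0.4  9.2]
```

View pics/s2.png

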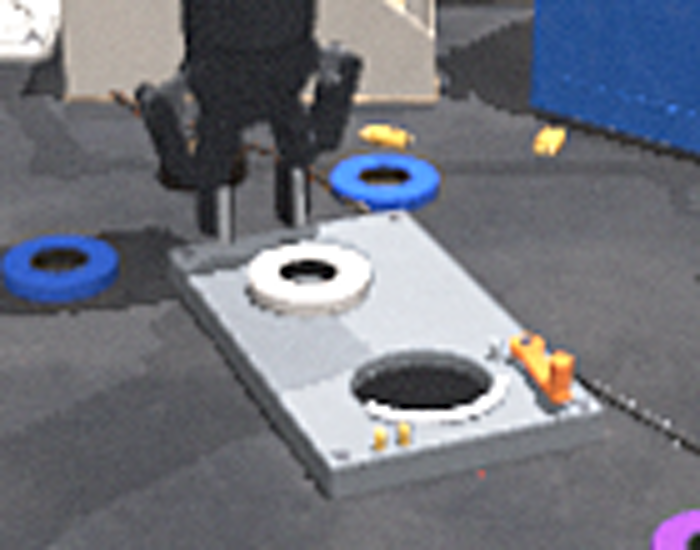

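The fingers (crop 222,240 and 300,222) stand behind the white roll, above the deck's rear edge. I'll descend by feel.

```bash
python3 -m handwheel '[[[0,0,3],[0,0,0],0.06],[[0,0,6],[0,0,0],0.06],[[0,0,6],[0,0,0],0.06],[[0,0,6],[0,0,0],0.06]]'; python3 -m handwheel '[[[0,0,2],[0,0,0],0.06],[[0,0,4],[0,0,0],0.06],[[0,0,4],[0,0,0],0.06]]'
```

```text
t: 3.55
eef_pos: [0.4775, 0.083, 0.0213]
tool_rot: [-0.0, 0.864, -0.503, 0.0]
contact_force: [0.2, 0.6, -0.5]
gripper_width: 0.469
t: 3.8
eef_pos: [0.4778, 0.0831, 0.0185]
tool_rot: [-0.0, 0.864, -0.503, 0.0]
contact_force: [-6.0, -1.0, 21.7]
gripper_width: 0.469
```

```bash
python3 -m handwheel '[[[0,0,-5],[0,0,0],0.06],[[0,0,-5],[0,0,0],0.06]]'
python3 - <<'E'
from h import *
w=W(S,[0,-70,23]); print('well'); need(w)
p=shot('top'); 
for r in viewer.outline_of(p,'nickel_roll'):
    q=ray(p,r['rect'][:2],.03); print(r['score'],toB(S,q))
    if np.hypot(*toB(S,q))<100: need(q)
E
```

```text
t: 3.97
eef_pos: [0.478, 0.0831, 0.0228]
tool_rot: [-0.0, 0.864, -0.503, 0.0]
contact_force: [-0.3, -0.0, -0.2]
gripper_width: 0.469
well
tcp base [-26.9 112.2] z 22.8 yawx -60.4 tilt [ 0.001  0.    -1.   ] F [-0.3 -0.  -0.2] w 0.47 t 3.97
shift mm [184.1  -0.2  -0.2]
0.98 [ 86.90137161 196.87741289]
0.94 [-15.3207445   49.89418331]
tcp base [-27.3 112.2] z 22.1 yawx -60.4 tilt [ 0.  0. -1.] F [-0.4 -0.3 -0.1] w 0.47 t 4.07
shift mm [63.4 -2.8 -7.9]
0.81 [  68.87561603 -248.56134678]
```

```bash
python3 -m handwheel '[[[10,0,0],[0,0,0],0.06],[[18,-1,0],[0,0,0],0.06],[[24,-1,0],[0,0,0],0.06],[[29,-1,0],[0,0,0],0.06],[[34,-1,0],[0,0,0],0.06],[[40,-1,0],[0,0,0],0.06],[[46,-1,0],[0,0,0],0.06],[[52,0,0],[0,0,0],0.06],[[58,0,0],[0,0,0],0.06],[[64,0,0],[0,0,0],0.06],[[70,0,0],[0,0,0],0.06],[[76,0,0],[0,0,0],0.06],[[82,0,0],[0,0,0],0.06],[[88,0,0],[0,0,0],0.06],[[94,0,0],[0,0,0],0.06],[[100,0,0],[0,0,0],0.06],[[105,0,0],[0,0,0],0.06],[[110,0,0],[0,0,0],0.06],[[112,0,0],[0,0,0],0.06],[[112,0,0],[0,0,0],0.06]]'
python3 - <<'E'
from h import *
p=shot('top'); 
print('well');need(W(S,[0,-70,23]))
for r in viewer.outline_of(p,'nickel_roll'):
    q=ray(p,r['rect'][:2],.032); print(r['score'],toB(S,q),r['rect'])
cv2.imwrite('pics/t3.png',cv2.resize(p['frame'][145:265,195:355,::-1],None,fx=5,fy=5,interpolation=cv2.INTER_CUBIC))
p=shot('side')
cv2.imwrite('pics/s3.png',cv2.resize(p['frame'][170:260,230:350,::-1],None,fx=5,fy=5,interpolation=cv2.INTER_CUBIC))
E
```

```text
t: 5.73
eef_pos: [0.5333, -0.015, 0.0222]
tool_rot: [0.0, 0.864, -0.503, 0.0]
contact_force: [-0.6, 1.0, 0.4]
gripper_width: 0.47
well
tcp base [-11.1   1. ] z 22.2 yawx -60.4 tilt [ 0. -0. -1.] F [-0.5  0.3  0.3] w 0.47 t 5.78
shift mm [71.9 -0.7 -0.7]
0.97 [ 85.04301349 192.25536536] [183.8, 196.7, 28.5, 27.7]
0.92 [-137.63626451  154.77204364] [228.4, 278.2, 28.7, 29.1]
0.56 [  68.41050564 -244.92333421] [354.2, 143.9, 28.3, 27.9]
```

View pics/s3.png

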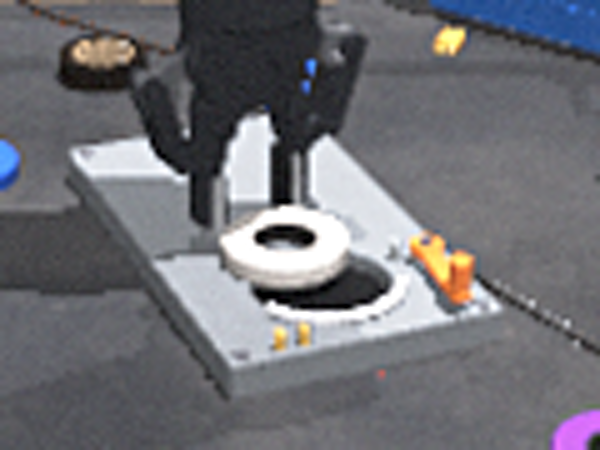

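The roll (crop 285,245) is held in the cradle and partly over the well (330,288). I'll continue slowly.

```bash
python3 -m handwheel '[[[4,0,0],[0,0,0],0.06],[[8,0,0],[0,0,0],0.06],[[12,0,0],[0,0,0],0.06],[[16,0,0],[0,0,0],0.06],[[20,0,0],[0,0,0],0.06],[[23,0,0],[0,0,0],0.06],[[26,0,0],[0,0,0],0.06],[[28,0,0],[0,0,0],0.06],[[30,0,0],[0,0,0],0.06],[[32,0,0],[0,0,0],0.06],[[33,0,0],[0,0,0],0.06],[[33,0,0],[0,0,0],0.06],[[33,0,0],[0,0,0],0.06]]'
python3 - <<'E'
from h import *
print('well');need(W(S,[0,-70,23]))
p=shot('side')
cv2.imwrite('pics/s4.png',cv2.resize(p['frame'][170:260,230:350,::-1],None,fx=5,fy=5,interpolation=cv2.INTER_CUBIC))
E
```

```text
t: 6.97
eef_pos: [0.5493, -0.0432, 0.0222]
tool_rot: [0.0, 0.864, -0.503, 0.0]
contact_force: [-0.2, 0.3, -0.1]
gripper_width: 0.474
well
tcp base [ -6.4 -31.4] z 22.2 yawx -60.4 tilt [ 0. -0. -1.] F [-0.2  0.3 -0.1] w 0.47 t 6.97
shift mm [39.1 -0.7 -0.8]
```

View pics/s4.png

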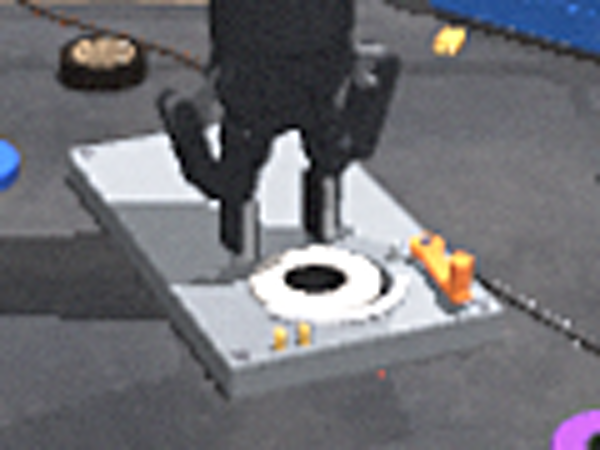

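The roll looks dropped in (crop 315,280), with play visible on the right. I'll back off, rise and check from above.

```bash
python3 -m handwheel '[[[-15,0,0],[0,0,0],0.06],[[-30,0,-10],[0,0,0],0.06],[[-60,0,-50],[0,0,0],1],[[-100,0,-80],[0,0,0],1],[[-140,0,-100],[0,0,0],1],[[-140,0,-100],[0,0,0],1],[[-140,0,-100],[0,0,0],1],[[-140,0,-100],[0,0,0],1]]'
python3 - <<'E'
from h import *
p=shot('top')
for r in viewer.outline_of(p,'nickel_roll'):
    q=ray(p,r['rect'][:2],.022); print(r['score'],toB(S,q),r['rect'])
for r in viewer.outline_of(p,'keeper_knob')[:2]: 
    q=ray(p,r['rect'][:2],.045);print('knob',r['score'],r['rect'],toB(S,q))
o1=cv2.resize(p['frame'][155:235,255:355,::-1],None,fx=5,fy=5,interpolation=cv2.INTER_CUBIC)
t=np.linspace(0,2*np.pi,60)
for u in proj(p,[W(S,[38*np.cos(k),-70+38*np.sin(k),20]) for k in t]): cv2.circle(o1,tuple(int(v) for v in ((u-[255,155]+.5)*5)),1,(0,0,255),-1)
p=shot('side')
o2=cv2.resize(p['frame'][195:245,265:345,::-1],None,fx=5,fy=5,interpolation=cv2.INTER_CUBIC)
o=np.zeros((400,900,3),np.uint8); o[:400,:500]=o1; o[:250,500:900]=o2
cv2.imwrite('pics/c5.png',cv2.resize(o,(800,356)))
E
```

```text
t: 7.68
eef_pos: [0.4795, 0.0803, 0.1227]
tool_rot: [-0.001, 0.865, -0.501, 0.0]
contact_force: [0.3, -0.0, -0.2]
gripper_width: -0.003
0.93 [  72.63105566 -245.05203557] [353.1, 143.1, 25.8, 29.0]
0.85 [ 95.60505037 189.49363722] [184.2, 192.7, 28.0, 16.8]
0.58 [ -2.38501613 -67.43652039] [296.1, 195.2, 25.6, 24.8]
knob 0.69 [301.6, 167.2, 25.8, 7.7] [  55.51921308 -101.66955047]
```

View pics/c5.png

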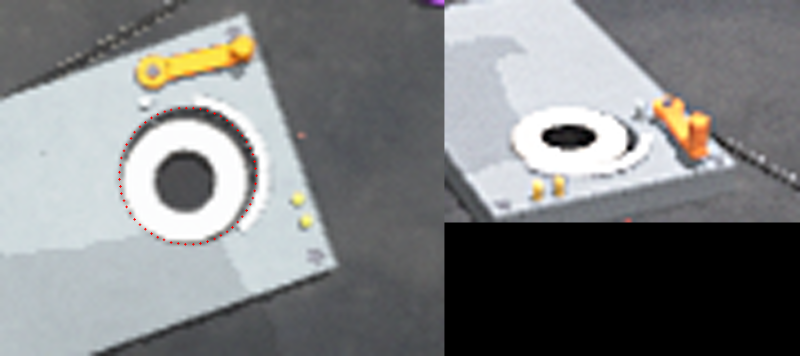

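The roll lies inside the well circle, against its +y/-x wall. I'll cross-check its height with both views and work out the keeper path.

```bash
python3 - <<'E'
from h import *
cen={}
for n in ['top','side']:
    p=shot(n); f=p['frame']; 
    u0=proj(p,[W(S,[-2,-68,22])])[0]
    m=(f.min(2)>235).astype(np.uint8); yy,xx=np.mgrid[:420,:560]
    c=max(viewer.outline_of(p,'nickel_roll'),key=lambda r:-np.hypot(*(np.array(r['rect'][:2])-u0)))
    cen[n]=(p,c); ct=max(cv2.findContours(c['mask'].astype(np.uint8),0,1)[0],key=cv2.contourArea)
    print(n,c['score'],np.round(c['rect'],1),cv2.fitEllipse(ct))
    from functools import partial
    t=np.linspace(0,2*np.pi,200)
    for z,tilt in((22,0),(32,0),(28,0)):
        P=proj(p,[W(S,[-2.4+34*np.cos(k),-67.4+34*np.sin(k),z]) for k in t]); print(z,(P.max(0)+P.min(0)).round(1)/2,np.ptp(P,0).round(1))
need(W(S,[85,-120,80]))
e,R,o=tool()
b=lambda yawbase: None
piv=np.array([60,-70.])
for k in [1.6,1.45,1.3,1.15,1,.85,.7,.55,.4,.25,.1,0,-.05]:
    P=piv+50*np.array([-np.cos(k),-np.sin(k)])+17*np.array([np.sin(k),-np.cos(k)])
    print(k,P.round(1),'toolx base deg',round(-90+np.degrees(-k)+180-90,1) if 0 else round(np.degrees(np.arctan2(-np.cos(k),np.sin(k))),1), (R.T@(W(S,[*P,36])-W(S,[85,-120,36]))*1000).round(1))
E
```

```text
top 0.95 [296.9 194.7  25.3  25.5] ((295.7597961425781, 195.19483947753906), (25.036869049072266, 25.936519622802734), 16.690135955810547)
22 [296.1  195.25] [27.6 27.5]
32 [296.2 194.8] [27.8 27.7]
28 [296.15 195.  ] [27.7 27.6]
side 0.73 [294.9 225.   23.9  10.2] ((292.8785705566406, 225.1585235595703), (12.389841079711914, 25.110260009765625), 92.09693908691406)
22 [291.9 225.9] [25.9 12.8]
32 [291.95 222.55] [26.  12.7]
28 [291.9 223.9] [26.  12.7]
tcp base [-27.  106.5] z 121.6 yawx -60.5 tilt [-0.001 -0.    -1.   ] F [ 0.4 -0.6  0.6] w -0.01 t 8.08
shift mm [240.2 -78.4  41.5]
1.6 [  78.5 -119.5] toolx base deg 1.7 [-1.5  6.4  0. ]
1.45 [  70.9 -121.7] toolx base deg -6.9 [-0.4 14.2  0. ]
1.3 [  63.  -122.7] toolx base deg -15.5 [-0.5 22.2  0. ]
1.15 [  55.1 -122.6] toolx base deg -24.1 [-1.7 30.   0. ]
1 [  47.3 -121.3] toolx base deg -32.7 [-4.2 37.5  0. ]
0.85 [  39.8 -118.8] toolx base deg -41.3 [-7.7 44.6  0. ]
0.7 [  32.7 -115.2] toolx base deg -49.9 [-12.2  51.1   0.1]
0.55 [  26.3 -110.6] toolx base deg -58.5 [-17.7  56.8   0.1]
0.4 [  20.6 -105.1] toolx base deg -67.1 [-24.   61.6   0.1]
0.25 [ 15.8 -98.8] toolx base deg -75.7 [-30.9  65.5   0.1]
0.1 [ 11.9 -91.9] toolx base deg -84.3 [-38.3  68.3   0.1]
0 [ 10. -87.] toolx base deg -90.0 [-43.4  69.5   0.1]
-0.05 [  9.2 -84.5] toolx base deg -92.9 [-46.   69.9   0.1]
```

The heights agree with a seated roll (side row 225.2; I expect 225.9 seated, 222.6 on the deck). Next, above the +x side of the knob.

```bash
python3 -m handwheel '[[[241,-87,0],[0,0,-75],1],[[241,-87,0],[0,0,-75],1],[[241,-87,0],[0,0,-75],1],[[241,-87,0],[0,0,-75],1],[[241,-87,0],[0,0,-75],1],[[241,-87,0],[0,0,-75],1],[[241,-87,0],[0,0,-75],1],[[241,-87,0],[0,0,-75],1],[[241,-87,0],[0,0,-75],1],[[241,-87,0],[0,0,-75],1],[[241,-87,0],[0,0,-75],1],[[241,-87,40],[0,0,-75],1],[[241,-87,60],[0,0,-75],1],[[241,-87,60],[0,0,-75],1],[[241,-87,60],[0,0,-75],1]]'
python3 - <<'E'
from h import *
need(W(S,[90,-121,37]))
p=shot('side')
cv2.imwrite('pics/s6.png',cv2.resize(p['frame'][170:260,250:370,::-1],None,fx=5,fy=5,interpolation=cv2.INTER_CUBIC))
E
```

```text
t: 9.33
eef_pos: [0.6737, -0.0883, 0.0608]
tool_rot: [-0.0, 0.992, 0.127, -0.002]
contact_force: [0.7, 0.1, 0.8]
gripper_width: 0.001
tcp base [  93.2 -118.6] z 60.8 yawx 14.6 tilt [-0.003  0.    -1.   ] F [0.7 0.1 0.8] w 0.0 t 9.33
shift mm [-2.8  2.8 23.8]
```

View pics/s6.png

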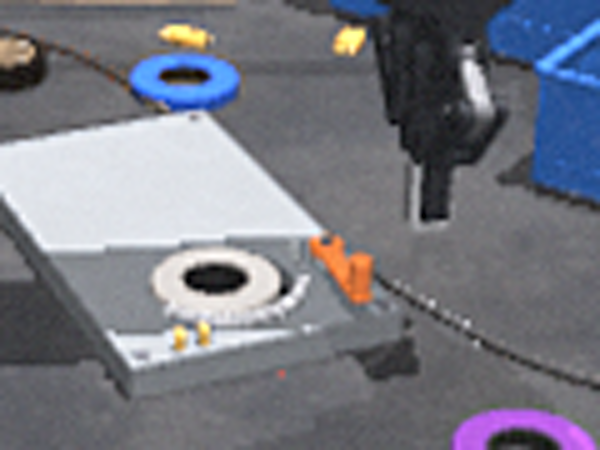

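The fingers (crop 430,220) stand clear on the +x side of the knob (360,275). I'll descend and compute the arc rows.

```bash
python3 -m handwheel '[[[0,2,12],[0,0,0],1],[[0,2,24],[0,0,0],1],[[0,2,24],[0,0,0],1],[[0,2,24],[0,0,0],1]]'
python3 - <<'E'
from h import *
need(W(S,[90,-121,37]))
e,R,o=tool(); yb=np.degrees(np.arctan2(R[1,0],R[0,0])-S[2]); print(yb)
piv=np.array([60,-70.])
for k in list(np.arange(1.5,0.05,-.1))+[0,-.05]:
    P=piv+50*np.array([-np.cos(k),-np.sin(k)])+17*np.array([np.sin(k),-np.cos(k)])
    t=-(np.degrees(np.arctan2(-np.cos(k),np.sin(k)))-yb)
    print(round(k,2),(R.T@(W(S,[*P,37])-e)*1000).round(0),'turn',round(t))
E
```

```text
t: 9.72
eef_pos: [0.6746, -0.0898, 0.0374]
tool_rot: [-0.0, 0.992, 0.127, -0.001]
contact_force: [-0.5, -0.1, 0.3]
gripper_width: 0.001
tcp base [  93.5 -120.4] z 37.4 yawx 14.6 tilt [-0.001  0.    -1.   ] F [-0.5 -0.1  0.3] w 0.0 t 9.72
shift mm [-3.4  1.   0.4]
-6.6648519334822
1.5 [-20.   3.   0.] turn -3
1.4 [-25.   5.   0.] turn 3
1.3 [-30.   6.   0.] turn 9
1.2 [-35.   7.   0.] turn 15
1.1 [-41.   7.   0.] turn 20
1.0 [-46.   6.   0.] turn 26
0.9 [-51.   5.   0.] turn 32
0.8 [-56.   4.   1.] turn 37
0.7 [-61.   2.   1.] turn 43
0.6 [-66.  -0.   1.] turn 49
0.5 [-70.  -3.   1.] turn 55
0.4 [-74.  -7.   1.] turn 60
0.3 [-78. -10.   1.] turn 66
0.2 [-81. -14.   1.] turn 72
0.1 [-84. -19.   1.] turn 78
0 [-87. -23.   1.] turn 83
-0.05 [-88. -26.   1.] turn 86
```

```bash
python3 -m handwheel '[[[-10,2,0],[0,0,0],1],[[-20,3,0],[0,0,0],1],[[-25,5,0],[0,0,3],1],[[-30,6,0],[0,0,9],1],[[-35,7,0],[0,0,15],1],[[-41,7,0],[0,0,20],1],[[-46,6,0],[0,0,26],1],[[-51,5,0],[0,0,32],1],[[-56,4,0],[0,0,37],1],[[-61,2,0],[0,0,43],1],[[-66,0,0],[0,0,49],1],[[-70,-3,0],[0,0,55],1],[[-74,-7,0],[0,0,60],1],[[-78,-10,0],[0,0,66],1],[[-81,-14,0],[0,0,72],1],[[-83,-17,0],[0,0,78],1],[[-84,-19,0],[0,0,81],1],[[-84,-19,0],[0,0,81],1],[[-84,-19,0],[0,0,81],1]]'
python3 - <<'E'
from h import *
need(W(S,[10,-87,37]))
p=shot('side')
cv2.imwrite('pics/s7.png',cv2.resize(p['frame'][170:260,250:370,::-1],None,fx=5,fy=5,interpolation=cv2.INTER_CUBIC))
E
```

```text
t: 11.3
eef_pos: [0.5887, -0.0929, 0.0387]
tool_rot: [-0.0, 0.837, -0.547, 0.0]
contact_force: [0.0, 0.2, 1.2]
gripper_width: 0.003
tcp base [ 12.3 -92.1] z 38.7 yawx -66.3 tilt [ 0. -0. -1.] F [0.  0.2 1.2] w 0.0 t 11.3
shift mm [-5.2  2.1  1.7]
```

View pics/s7.png

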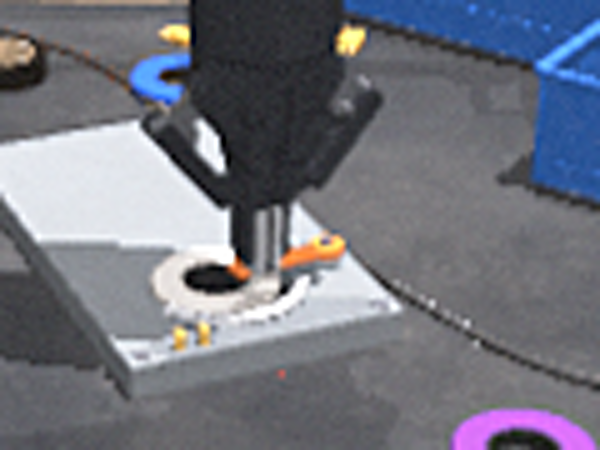

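The keeper (crop 240–340, 245–270) now lies over the roll, nearly closed. I'll push to the stop in small steps, watching the force.

```bash
python3 -m handwheel '[[[-2,1,0],[0,0,1],1],[[-4,2,0],[0,0,2],1],[[-5,2,0],[0,0,2],1],[[-5,2,0],[0,0,2],1],[[-5,2,0],[0,0,2],1]]'; python3 -m handwheel '[[[-1,0,0],[0,0,0],1],[[-2,0,0],[0,0,0],1],[[-2,0,0],[0,0,0],1],[[-2,0,0],[0,0,0],1]]'
```

```text
t: 11.77
eef_pos: [0.5855, -0.0892, 0.0383]
tool_rot: [0.0, 0.827, -0.562, 0.0]
contact_force: [0.6, -1.6, 1.7]
gripper_width: -0.005
t: 12.1
eef_pos: [0.5854, -0.0889, 0.0385]
tool_rot: [0.0, 0.827, -0.562, 0.001]
contact_force: [2.3, -5.6, -0.4]
gripper_width: 0.003
```

```bash
python3 -m handwheel '[[[-1,0,0],[0,0,0],1],[[-2,0,0],[0,0,0],1],[[-3,0,0],[0,0,0],1],[[-3,0,0],[0,0,0],1],[[-3,0,0],[0,0,0],1]]'; python3 -c "
from h import *
need(W(S,[10,-87,37]))"; python3 -m handwheel '[[[3,0,0],[0,0,0],1],[[10,0,0],[0,0,0],1],[[15,0,0],[0,0,0],1],[[15,0,-30],[0,0,0],1],[[15,0,-70],[0,0,0],1],[[15,0,-110],[0,0,0],1],[[-20,0,-150],[0,0,0],1],[[-60,0,-150],[0,0,0],1],[[-100,0,-150],[0,0,0],1],[[-140,0,-150],[0,0,0],1],[[-180,0,-150],[0,0,0],1],[[-180,0,-150],[0,0,0],1],[[-180,0,-150],[0,0,0],1]]'
python3 - <<'E'
from h import *
p=shot('top')
o1=cv2.resize(p['frame'][155:235,255:355,::-1],None,fx=5,fy=5,interpolation=cv2.INTER_CUBIC)
for u in proj(p,[W(S,[10,-70,49]),W(S,[60,-70,32])]): print(u); cv2.circle(o1,tuple(int(v) for v in ((u-[255,155]+.5)*5)),2,(255,0,0),-1)
t=np.linspace(0,2*np.pi,60)
for u in proj(p,[W(S,[38*np.cos(k),-70+38*np.sin(k),20]) for k in t]): cv2.circle(o1,tuple(int(v) for v in ((u-[255,155]+.5)*5)),1,(0,0,255),-1)
p=shot('side')
o2=cv2.resize(p['frame'][195:245,265:345,::-1],None,fx=5,fy=5,interpolation=cv2.INTER_CUBIC)
o=np.zeros((400,900,3),np.uint8); o[:400,:500]=o1; o[:250,500:900]=o2
cv2.imwrite('pics/c8.png',cv2.resize(o,(800,356)))
E
```

```text
t: 12.52
eef_pos: [0.5852, -0.0885, 0.0387]
tool_rot: [0.001, 0.826, -0.563, 0.003]
contact_force: [4.4, -10.6, -2.3]
gripper_width: 0.003
tcp base [ 10.6 -86.7] z 38.7 yawx -68.5 tilt [ 0.004 -0.005 -1.   ] F [  4.4 -10.6  -2.3] w 0.0 t 12.52
shift mm [0.3 0.6 1.7]
t: 13.6
eef_pos: [0.5154, 0.0876, 0.1879]
tool_rot: [-0.0, 0.829, -0.559, -0.001]
contact_force: [-0.1, -0.6, 0.9]
gripper_width: 0.002
[295.72067116 188.88906457]
[288.61738441 170.59334419]
```

View pics/c8.png

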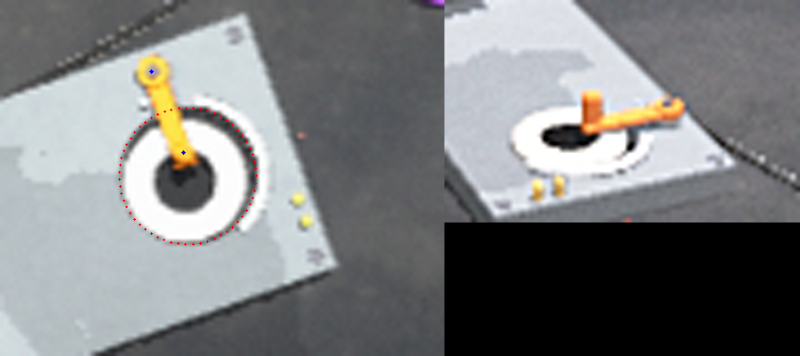

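The knob (184,155) is on the predicted closed point, the arm lies against the dowel, and the roll is still flat inside the well. The gripper is clear, so I'm handing in.

```bash
python3 -c "
from h import *
print(bot.hand_in())"
```

```text
the job is handed in; nothing more can be done
None
```

The white roll is in the well and the keeper is closed over it. I handed the job in at about 13.7 s of the 51 s allowed.

- **Roll:** I pushed it across the deck between two part-open fingers, without gripping or lifting it. From above it lies inside the well's rim, about 3.5 mm off centre, within the 4 mm of play. In the side view its top is nearest the seated height: row 225.2, against 225.9 expected seated and 222.6 if it were still on the deck.
- **Keeper:** I pushed the knob round with shut fingers until it met its stop. The fingers then stopped moving while the force rose to about 11 N. After I backed off, the knob showed within about a pixel of its closed position.
- **Checks that disagreed or were missing:** the detector was a pixel or two off on the roll and scored it low at times, 0.58 to 0.95. It missed the roll altogether in one picture taken during the push. I did not measure the bystanders again; no move was planned near them, and the parts of the later pictures I looked at showed nothing shifted.
- **Largest force:** about 22 N, when I felt for the deck with the fingertips.

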